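# Close the row of filled sample tubes in the cooling block

### The arm

A 6-joint arm with a two-finger parallel gripper is mounted at the origin on a cart in front of the work surface, level with it; the furniture and walls round the work are solid. World frame = base frame: x ahead of the robot, y to its left, z up, the work surface at z = 0. Lengths are in m, angles in degrees, forces in N, time in s.
With the tool pointing down it reaches from about 0.3 to 0.75 m from the base axis. Payload 8.5 kg.
Tool frame: the origin (TCP) lies at the very end of the fingers, on their centre line; the grasp point (between the pads) lies 19 mm behind it; x points along the fingers, y is the direction in which the jaws open and shut, and the axes are right-handed (so a half turn about x gives the same grasp; the last joint's range is limited). The gripper opens to 85 mm and grips with 20 to 120 N. Pads are 22 mm wide; open, the fingers measure 114 mm over their backs; the gripper's body (76 mm by 85 mm) begins 54 mm behind the grasp point. The pads swing forward as they close: fully open they stand 13 mm farther back than shut.
Start: joints at [54.586, 21.807, 74.336, -0, 83.858, -12.336], TCP at [0.216, 0.506, 0.231] pointing down, gripper open.
Joint ranges: [-178.18, 178.18], [-50.72, 133.34], [12.68, 142.11], [-81.47, 261.47], [9.98, 163.14], [-165.26, 165.26]. Speed limits (degrees/s): [136.94, 136.94, 180, 180, 180, 180].

### API

Orientations are given as a 3x3 rotation matrix whose columns are the frame's x, y, z axes.
In Python, from rig import sensors, cams, env gives the robot as it stands.
- The arm moves only by the shell command python3 -m crank 'ROWS' [FORCE]. ROWS is a JSON object of lists of equal length, an entry for each row: "hand": the closure in counts, from 0 (fully open) to 255 (shut); "translation": the shift along the tool's x, y, z in m, a list of three; "dr": the turn, a rotation vector about the tool's x, y, z in rad, a list of three. A call has 1 to 5 rows; each row is the pose to reach, as a shift and turn from the pose commanded when the call began, along the tool's axes at that moment; what a row does not reach only later rows make up. A row lasts 1/10 s, in which the tool goes at most 50 mm and 8.59 degrees, less where a joint would pass 70% of its speed; a pose out of reach is approached as far as the arm can. A call with a gripper value outside its range is refused whole. The fingers move at their own pace and stop on an object; FORCE is the grip in N (left out, the last holds). Time passes only in rows, so rows that repeat a pose let the fingers close. It gives the time, the measured TCP pose, the force and the opening at its end, in the units of the state.
- sensors.observe(): the state, without advancing time (a new reading comes with each control period).
- cams.get_image(name): name is "scene" or "side" or "wrist"; returns (picture, depth): 480x640x3 uint8, blue, green, red; 480x640 float32, m along the optical axis (not along the pixel's ray), 0 where there is no reading.
- cams.calibration(name): a dict with "vertical_fov" (degrees; the focal length in pixels is half the picture's height over the tangent of half this angle, whatever the lens; pixels are square), "cx", "cy" (the principal point, pixels), "extrinsics" (4x4, takes a point from camera to world coordinates). Camera axes: x right, y down, z forward; pixel columns grow to the right and rows downward; lengths in m; the calibration is good to about 2 mm. The wrist camera is an equidistant fisheye: a pixel r from the principal point sees the ray r / f radians off the axis. A picture is of the moment at which its call begins: read the wrist's pose just before it. calibration takes no time and is no camera call; for the wrist camera it gives the pose at the moment of the call.
- env.close_job(): hands the job in, once; it reports no verdict.
The state is a dict: "time_s": time; "q": joint angles; "qvel": joint speeds; "joint_efforts": joint torques, N m; "position": TCP position; "tool_rot": TCP orientation; "ft_force": force on the tool from outside, world axes, zero at the start; "wrist_torque": the same for the moment, N m; "grip_width": finger opening in m.
Only numpy, scipy, OpenCV 4.12 (cv2) and the standard library are available. Lean on these libraries where they do the work, as an engineer would, in place of code of your own. Each camera call takes 0.05 s, during which the arm holds its last target. There are 200 camera calls.

### The job

Run a fingertip lightly along the row of open tubes in the metal cooling block so that it folds over the four white lids and presses them fully shut, one after another, beginning with the one furthest from the red lid. Leave the red-lidded tube at the far end open, because it still waits for its sample. Touch only: do not lift anything, do not shove the block out of place or press hard on it, and leave the things around it where they are.

Things in the scene. Friction and masses are not known exactly. Their poses are not given: they have to be found in the camera images.
- block: aluminium cooling block on a black base (56 x 218 mm in x, y), 40 mm high, about 1 kg, loose on the worktop; origin at the centre of its underside. Its y axis runs along the row of six places 32 mm apart: upright 5 ml snap-lid tubes sit firmly at y = -80, -48, -16, 16 mm (white lids) and 80 mm (red lid); y = 48 mm is an empty hole. It slides if pushed sideways with more than about 6 N.
- lid_1 (a joint): white lid 1, counted along the row from the -y end: 0 = shut flat, 1.57 = upright; starts at 1.45 to 1.85 (limit 2.0). Hinged on the -y side of its tube, where it stands when open; a finger moving towards +y folds it shut. Stiff plastic hinge: the lid stays at whatever angle it is left, so it must be pressed right down; under 3 N moves it.
- seat_1 (a point): centre of the top of white lid 1 when shut: a point fixed to the block, on the tube's axis, 64 mm above the worktop; axes as the block's. Tube rim 19 mm across, 60 mm above the worktop. Lid 19 mm across, 3.5 mm thick, with a thumb tab; hinge 10.5 mm towards -y and 60.5 mm high, lid tip 24 mm from the hinge.
- lid_2 (a joint): white lid 2, counted along the row from the -y end: 0 = shut flat, 1.57 = upright; starts at 1.45 to 1.85 (limit 2.0). Hinged on the -y side of its tube, where it stands when open; a finger moving towards +y folds it shut. Stiff plastic hinge: the lid stays at whatever angle it is left, so it must be pressed right down; under 3 N moves it.
- seat_2 (a point): centre of the top of white lid 2 when shut: a point fixed to the block, on the tube's axis, 64 mm above the worktop; axes as the block's. Tube rim 19 mm across, 60 mm above the worktop. Lid 19 mm across, 3.5 mm thick, with a thumb tab; hinge 10.5 mm towards -y and 60.5 mm high, lid tip 24 mm from the hinge.
- lid_3 (a joint): white lid 3, counted along the row from the -y end: 0 = shut flat, 1.57 = upright; starts at 1.45 to 1.85 (limit 2.0). Hinged on the -y side of its tube, where it stands when open; a finger moving towards +y folds it shut. Stiff plastic hinge: the lid stays at whatever angle it is left, so it must be pressed right down; under 3 N moves it.
- seat_3 (a point): centre of the top of white lid 3 when shut: a point fixed to the block, on the tube's axis, 64 mm above the worktop; axes as the block's. Tube rim 19 mm across, 60 mm above the worktop. Lid 19 mm across, 3.5 mm thick, with a thumb tab; hinge 10.5 mm towards -y and 60.5 mm high, lid tip 24 mm from the hinge.
- lid_4 (a joint): white lid 4, counted along the row from the -y end: 0 = shut flat, 1.57 = upright; starts at 1.45 to 1.85 (limit 2.0). Hinged on the -y side of its tube, where it stands when open; a finger moving towards +y folds it shut. Stiff plastic hinge: the lid stays at whatever angle it is left, so it must be pressed right down; under 3 N moves it.
- seat_4 (a point): centre of the top of white lid 4 when shut: a point fixed to the block, on the tube's axis, 64 mm above the worktop; axes as the block's. Tube rim 19 mm across, 60 mm above the worktop. Lid 19 mm across, 3.5 mm thick, with a thumb tab; hinge 10.5 mm towards -y and 60.5 mm high, lid tip 24 mm from the hinge.
- lid_red (a joint): the red lid, on the tube at the +y end of the row, which stays open: 0 = shut flat, 1.57 = upright; starts at 1.45 to 1.85 (limit 2.0). Hinged on the -y side of its tube, where it stands when open; a finger moving towards +y folds it shut. Stiff plastic hinge: the lid stays at whatever angle it is left, so it must be pressed right down; under 3 N moves it.
- seat_red (a point): centre of the top of the red lid when shut: a point fixed to the block, on the tube's axis, 64 mm above the worktop; axes as the block's. Tube rim 19 mm across, 60 mm above the worktop. Lid 19 mm across, 3.5 mm thick, with a thumb tab; hinge 10.5 mm towards -y and 60.5 mm high, lid tip 24 mm from the hinge.
- vial_white: upright 30 mm vial, 68 mm tall, white cap; a bystander, loose. Origin at the centre of its underside
- vial_blue: upright 24 mm vial, 52 mm tall, blue cap; a bystander, loose. Origin at the centre of its underside
- lab_timer: pale bench timer lying flat, 66 x 66 x 18 mm; a bystander, loose. Origin at the centre of its underside
- marker_red: red-capped marker lying flat, 146 mm long, 14 mm thick; a bystander, loose. Origin at the centre of its underside
- media_a: orange-capped square media bottle, 72 x 72 x 154 mm; a bystander, loose. Origin at the centre of its underside
- tips_peach: closed peach-coloured pipette tip box, 93 x 122 x 89 mm; a bystander, loose. Origin at the centre of its underside
- tips_lime: closed bright green pipette tip box, 88 x 118 x 76 mm; a bystander, loose. Origin at the centre of its underside

How it is judged (in metres and radians):
On the way, in this order (a step that is already met when the one before it is completed fails the run):
1. white lid 1 is folded over and pressed shut, first in the row (value of joint lid_1 below 0.12 rad), for 0.03 s.
2. white lid 2 is folded over and pressed shut, next along the row (value of joint lid_2 below 0.12 rad), for 0.03 s.
3. white lid 3 is folded over and pressed shut, next along the row (value of joint lid_3 below 0.12 rad), for 0.03 s.
4. white lid 4 is folded over and pressed shut, next along the row (value of joint lid_4 below 0.12 rad), for 0.03 s.
At the end, for the whole second after the job is handed in: All four white lids are shut (hinge below 0.12 rad, about 7 degrees), the red lid is still open (above 1.1 rad), and the block stands flat and at rest within 25 mm of where it was (value of joint each of lid_1, lid_2, lid_3, lid_4 below 0.12 rad and value of joint lid_red above 1.1 rad and height (world z) of block below 0.006 m and angle between block's own z axis and vertical below 0.05 rad and distance of block from where it was at the start of the episode below 0.025 m and linear speed of block below 0.01 m/s); the robot touches nothing.
It fails at once if the red lid is folded over (value of joint lid_red below 1 rad).
It fails at once if the block is lifted or tipped (height (world z) of block above 0.01 m or angle between block's own z axis and vertical above 0.12 rad).
It fails at once if the block is shoved more than 30 mm from its place (distance of block from where it was at the start of the episode above 0.03 m).
It fails at once if the fingers press on the block, tubes or lids with more than 25 N (contact force between the fingers and block above 25 N).
It fails at once if a bystander (vial, timer, marker, bottle or tip box) is moved more than 20 mm (distance of any of vial_white, vial_blue, lab_timer, marker_red, media_a, tips_peach, tips_lime from where it was at the start of the episode above 0.02 m).
It also fails if it takes over 40 s, if anything falls off the work surface, if the arm or the gripper's body presses on something with over 40 N, if the wrist force passes 120 N, or if a joint passes its speed limit or range.

## Working session

There is one attempt and no reset: what is moved stays moved. The work goes in short steps, Python scripts to look and compute and a shell command to move; the robot and the scene stay as the last step left them, time stands still between calls to the robot, and variables do not carry over. Pictures are saved under pics/ and viewed, about 8 in all and at most 12, crops included, and the job is handed in when it is done.

```bash
ls; mkdir -p pics; python3 - <<'E'
from rig import sensors,cams
import cv2,numpy as np
s=sensors.observe();print({k:np.round(v,3).tolist() for k,v in s.items()})
for n in ["scene","side"]:
    c=cams.calibration(n);print(n,c['vertical_fov'],c['cx'],c['cy'],np.round(c['extrinsics'],3).tolist())
    im,d=cams.get_image(n);cv2.imwrite(f"pics/{n}0.png",im);np.savez(f"pics/{n}0.npz",im=im,d=d,E=c['extrinsics'],k=[c['vertical_fov'],c['cx'],c['cy']])
E
```

```text
pics
{'time_s': 0.0, 'q': [54.586, 21.842, 74.385, 0.001, 83.858, -12.336], 'qvel': [-0.13, 0.043, -0.068, -0.063, 0.04, 0.048], 'joint_efforts': [0.0, -44.845, -23.128, -0.0, 0.005, -0.0], 'position': [0.215, 0.506, 0.231], 'tool_rot': [[-0.001, 0.392, 0.92], [-0.001, 0.92, -0.392], [-1.0, -0.001, -0.0]], 'ft_force': [0.026, -0.503, 0.527], 'wrist_torque': [0.005, -0.058, 0.025], 'grip_width': 0.085}
scene 52.55561506261345 320.71394942807115 242.74787376282816 [[0.796, -0.381, 0.47, 0.032], [-0.605, -0.485, 0.632, -0.543], [-0.013, -0.787, -0.616, 0.72], [0.0, 0.0, 0.0, 1.0]]
side 52.38885492028861 323.16893931494707 244.6246863979832 [[0.991, -0.088, 0.104, 0.422], [-0.137, -0.619, 0.773, -0.62], [-0.004, -0.78, -0.625, 0.663], [0.0, 0.0, 0.0, 1.0]]
```

View pics/scene0.png

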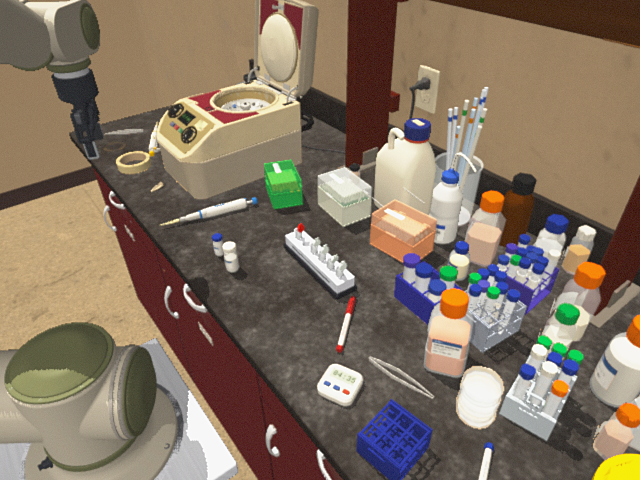

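View pics/side0.png

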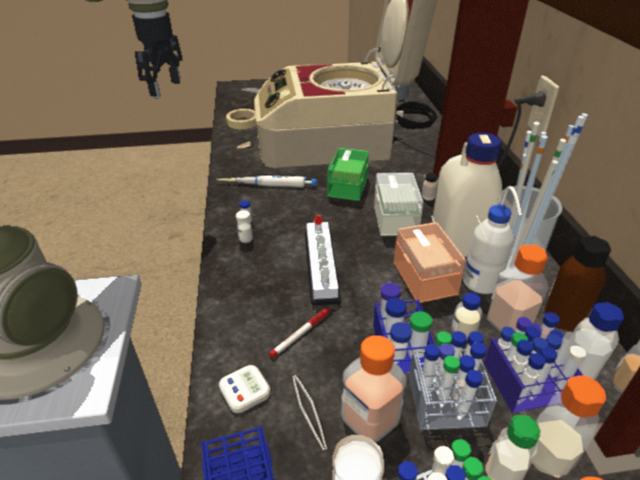

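The block is at about (318,262) in the scene view and (322,262) in the side view, with the red lid at its far end: (299,230) and (318,220). I'll get the coarse pose from depth and the red mask.

```bash
cat > h.py <<'E'
import numpy as np,cv2
def cloud(z):
    d=z['d'];f=240/np.tan(np.radians(z['k'][0]/2));v,u=np.mgrid[:480,:640]
    P=np.stack([(u-z['k'][1])/f*d,(v-z['k'][2])/f*d,d],-1)@z['E'][:3,:3].T+z['E'][:3,3]
    P[d==0]=np.nan;return P
E
python3 - <<'E'
from h import *
for n,roi in [("scene",(275,220,365,300)),("side",(298,212,348,308))]:
    z=np.load(f"pics/{n}0.npz");P=cloud(z);im=z['im'];m=np.zeros((480,640),bool);m[roi[1]:roi[3],roi[0]:roi[2]]=1
    t=m&(P[...,2]>.033)&(P[...,2]<.046)
    r=cv2.minAreaRect((P[t][:,:2]*1000).astype(np.float32));print(n,'top',t.sum(),np.median(P[t][:,2]),r)
    t=m&(P[...,2]>.006)&(P[...,2]<.1)
    print('all',cv2.minAreaRect((P[t][:,:2]*1000).astype(np.float32)),np.nanmax(P[t][:,2]))
    i=im.astype(int);red=m&(i[...,2]>110)&(i[...,1]<70)&(i[...,0]<70)
    print('red',red.sum(),P[red].mean(0),P[red].min(0),P[red].max(0))
    c=P[roi[1]:roi[3],roi[0]:roi[2]]
    for lo,hi in [(.072,.095)]:
        t=(m&(P[...,2]>lo)&(P[...,2]<hi)).astype(np.uint8);k,l,st,_=cv2.connectedComponentsWithStats(t)
        for j in range(1,k): 
            if st[j,4]>3: print('lid',st[j,4],np.round(P[l==j].mean(0),4))
    x0,y0,x1,y1=roi;cv2.imwrite(f"pics/{n}c.png",cv2.resize(im[y0:y1,x0:x1],None,fx=6,fy=6,interpolation=2))
    # others around
    h=(P[...,2]>.05)&(abs(P[...,0]-np.nanmean(P[red][:,0]))<.2)&(abs(P[...,1]-.1)<.3)
    q=P[h];H=np.unique(np.round(q[:,:2]/.03).astype(int),axis=0,return_counts=True)
    if n=="scene":print([(a*.03).round(2).tolist() for a,b in zip(*H) if b>15])
E
```

```text
scene top 1000 0.04070436326368643 ((518.3971557617188, 124.36309051513672), (208.82347106933594, 47.33728790283203), 87.12366485595703)
all ((542.0283203125, 152.4968719482422), (292.88702392578125, 172.22940063476562), 49.49065017700195) 0.08613457000547042
red 66 [0.52461245 0.14856862 0.05243226] [ 0.50294294 -0.01038652 -0.00124865] [0.59015668 0.28958421 0.08613457]
lid 31 [0.5213 0.1914 0.078 ]
lid 35 [0.5175 0.1275 0.0778]
lid 36 [0.5159 0.0966 0.0782]
lid 31 [0.5139 0.0605 0.0776]
lid 37 [0.5124 0.0326 0.0779]
[[0.36, 0.24], [0.36, 0.3], [0.39, 0.24], [0.51, -0.21], [0.51, 0.03], [0.51, 0.06], [0.51, 0.09], [0.51, 0.12], [0.51, 0.15], [0.51, 0.18], [0.51, 0.21], [0.54, -0.21], [0.54, -0.18], [0.57, 0.39], [0.6, -0.15], [0.6, -0.12], [0.6, -0.09], [0.6, -0.06], [0.6, 0.36], [0.6, 0.39], [0.63, -0.21], [0.63, -0.18], [0.63, -0.15], [0.63, -0.12], [0.63, -0.09], [0.63, -0.06], [0.63, 0.36], [0.63, 0.39], [0.66, -0.21], [0.66, -0.18], [0.66, -0.15], [0.66, -0.12], [0.66, -0.09], [0.66, 0.06], [0.66, 0.09], [0.66, 0.12], [0.66, 0.21], [0.66, 0.24], [0.66, 0.27], [0.66, 0.3], [0.6
[... 155 characters left out ...]
9, 0.3], [0.69, 0.33], [0.72, -0.18], [0.72, 0.0], [0.72, 0.03], [0.72, 0.06], [0.72, 0.09], [0.72, 0.12], [0.72, 0.21], [0.72, 0.24], [0.72, 0.27], [0.72, 0.3], [0.72, 0.33]]
side top 1100 0.04061484650557895 ((518.1638793945312, 124.19419860839844), (211.88629150390625, 44.01608657836914), 87.02242279052734)
all ((517.8010864257812, 115.33999633789062), (230.198974609375, 55.99494934082031), 87.00639343261719) 0.08615499414075767
red 63 [0.5219802  0.2045993  0.06628448] [ 0.51269464  0.18670865 -0.0008214 ] [0.54164161 0.30982437 0.08615499]
lid 42 [0.521  0.1902 0.0784]
lid 43 [0.5185 0.1265 0.0783]
lid 47 [0.5164 0.0955 0.078 ]
lid 35 [0.515  0.0592 0.0778]
lid 51 [0.5132 0.0317 0.0782]
```

Both views agree: the row axis is about (0.051, 0.999), the block centre about (0.518, 0.124), and the lids match. I'll move over clear of the centrifuge with the fingers shut and the pads' 22 mm width along the row.

```bash
python3 -m crank '{"hand":[255,255,255,255,255],"translation":[[0,-0.033,0.025],[0,-0.066,0.05],[0,-0.098,0.074],[0,-0.13,0.099],[0,-0.164,0.124]],"dr":[[0.14,0,0],[0.28,0,0],[0.42,0,0],[0.56,0,0],[0.7,0,0]]}' 30
python3 - <<'E'
from rig import sensors
import numpy as np
s=sensors.observe();R=s['tool_rot'];p=s['position'];a=np.arctan2(R[1][1],R[0][1])
g=np.array([.514,.045,.22]);print(p,np.degrees(a),np.array(R).T@(g-p),a+.051)
E
```

```text
time_s: 0.6
position: [0.2653, 0.305, 0.2311]
tool_rot: [[-0.0, 0.895, 0.446], [-0.0, 0.446, -0.895], [-1.0, -0.0, 0.0]]
ft_force: [0.3, 1.0, -0.0]
grip_width: 0.0123
[0.26530732 0.30499659 0.23109753] 26.517784895004834 [0.01110457 0.1064505  0.34367777] 0.5138226567534532
```

```bash
python3 -m crank '{"hand":[255,255,255,255,255],"translation":[[0.002,0.014,0.045],[0.004,0.028,0.09],[0.006,0.042,0.135],[0.008,0.056,0.18],[0.01,0.07,0.225]],"dr":[[0.11,0,0],[0.22,0,0],[0.33,0,0],[0.44,0,0],[0.514,0,0]]}'
python3 - <<'E'
from rig import sensors
import numpy as np
s=sensors.observe();R=s['tool_rot'];p=s['position'];a=np.arctan2(R[1][1],R[0][1])
g=np.array([.514,.045,.22]);print(p,np.degrees(a),np.array(R).T@(g-p),a+.051)
E
```

```text
time_s: 1.1
position: [0.4303, 0.1355, 0.2212]
tool_rot: [[-0.0, 0.999, -0.05], [0.0, -0.05, -0.999], [-1.0, -0.0, -0.0]]
ft_force: [0.3, 0.5, -0.2]
grip_width: 0.0001
[0.43026833 0.13550227 0.22116699] -2.8915382629871664 [0.00113955 0.08819075 0.08616326] 0.0005331368634762593
```

```bash
python3 -m crank '{"hand":[255,255,255,255,255],"translation":[[0,0.03,0.029],[0,0.06,0.058],[0.001,0.088,0.086],[0.001,0.088,0.086],[0.001,0.088,0.086]],"dr":[[0,0,0],[0,0,0],[0,0,0],[0,0,0],[0,0,0]]}'
python3 - <<'E'
from rig import sensors,cams
import numpy as np,cv2
c=cams.calibration('wrist');im,d=cams.get_image('wrist')
print(c['vertical_fov'],c['cx'],c['cy'],np.round(c['extrinsics'],3).tolist())
cv2.imwrite('pics/w1.png',im);np.savez('pics/w1.npz',im=im,d=d,E=c['extrinsics'],k=[c['vertical_fov'],c['cx'],c['cy']])
E
```

```text
time_s: 1.6
position: [0.5133, 0.0469, 0.2197]
tool_rot: [[-0.002, 0.999, -0.047], [0.0, -0.047, -0.999], [-1.0, -0.002, -0.0]]
ft_force: [-0.7, -0.3, -0.3]
grip_width: 0.0001
65.70646984690485 314.94528555878134 236.91699706096645 [[0.999, -0.045, -0.016, 0.518], [-0.048, -0.948, -0.314, 0.128], [-0.001, 0.315, -0.949, 0.361], [0.0, 0.0, 0.0, 1.0]]
```

View pics/w1.png

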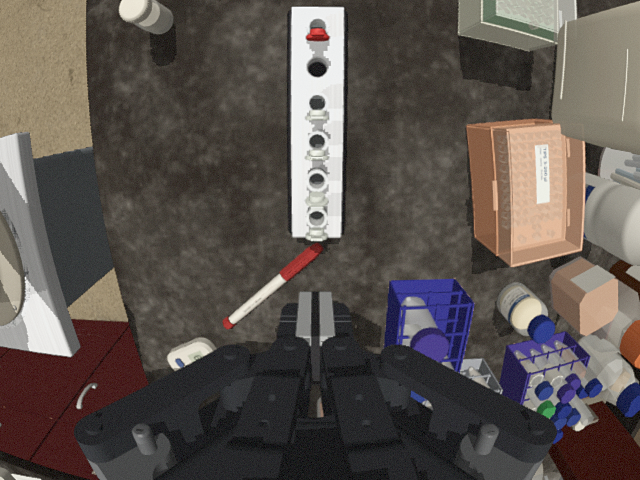

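The wrist view shows the row at column ~317: white tube mouths at (316,217), (316,180), (316,142) and (317,103), the empty hole at (317,67) and the red lid at (317,32). The shut fingers are at (314,300). Next I'll refine the pose from this view.

```bash
cat >> h.py <<'E'
def wray(z,u,v):
    f=240/np.tan(np.radians(z['k'][0]/2));x=u-z['k'][1];y=v-z['k'][2];r=np.hypot(x,y)+1e-9;t=r/f
    return np.stack([np.sin(t)*x/r,np.sin(t)*y/r,np.cos(t)],-1)@z['E'][:3,:3].T
def wplane(z,u,v,h):
    D=wray(z,u,v);return z['E'][:3,3]+D*((h-z['E'][2,3])/D[...,2])[...,None]
def wcloud(z):
    v,u=np.mgrid[:480,:640];D=wray(z,u,v);P=z['E'][:3,3]+D*(z['d']/(D@z['E'][:3,2]))[...,None];P[z['d']==0]=np.nan;return P
E
python3 - <<'E'
from h import *
z=np.load('pics/w1.npz');P=wcloud(z);im=z['im'];g=cv2.cvtColor(im,6)
m=np.zeros((480,640),bool);m[2:245,280:352]=1
t=m&(P[...,2]>.034)&(P[...,2]<.046);print('top z',np.median(P[t][:,2]),cv2.minAreaRect((P[t][:,:2]*1000).astype(np.float32)))
t=m&(P[...,2]>.006)&(P[...,2]<.046);print('base',cv2.minAreaRect((P[t][:,:2]*1000).astype(np.float32)))
print('table',np.nanmedian(P[120:220,200:260,2]))
# white top by ray onto plane z=.04
w=(m&(g>150)).astype(np.uint8);w[:,:285]=0
c=max(cv2.findContours(w,0,1)[0],key=cv2.contourArea)[:,0].astype(float)
q=wplane(z,c[:,0],c[:,1],.04);print('white rect',cv2.minAreaRect((q[:,:2]*1000).astype(np.float32)))
for k in range(5): pass
k,l,st,ce=cv2.connectedComponentsWithStats((m&(g<90)&(abs(np.arange(640)-317)<14)[None]).astype(np.uint8))
for j in range(1,k):
    if st[j,4]>25: u,v=ce[j];print(st[j],np.round([u,v],1),[np.round(wplane(z,np.array([u]),np.array([v]),h)[0,:2],4).tolist() for h in(.04,.06)])
t=(m&(P[...,2]>.072)).astype(np.uint8);k,l,st,_=cv2.connectedComponentsWithStats(t)
for j in range(1,k):
    if st[j,4]>5: q=P[l==j];print('lid',st[j,4],np.round(q.mean(0),4),q[:,2].max())
E
```

```text
top z 0.03858828504204331 ((518.6569213867188, 124.71231079101562), (206.54205322265625, 44.388389587402344), 86.9978256225586)
base ((518.2748413085938, 117.90376281738281), (229.77708435058594, 56.76630401611328), 87.30072784423828)
table -0.001421414334888349
white rect ((518.62109375, 122.77261352539062), (208.5658721923828, 44.47212600708008), 87.02356719970703)
[304   2  27   4 108] [317.    3.5] [[0.5239, 0.2298], [0.5235, 0.2234]]
[307  29  22  12 122] [318.5  37.1] [[0.5237, 0.1986], [0.5233, 0.1942]]
[308  61  19  16 224] [316.8  68.5] [[0.5209, 0.1708], [0.5207, 0.1681]]
[310  99  14  10 124] [316.5 103.5] [[0.5192, 0.1404], [0.5191, 0.1396]]
[310 135  14  12 120] [316.4 140. ] [[0.5176, 0.1088], [0.5177, 0.11]]
[310 174  14   9  92] [316.2 178.1] [[0.5159, 0.0755], [0.516, 0.0788]]
[310 212  13   7  67] [316.3 215. ] [[0.5144, 0.0422], [0.5146, 0.0476]]
[304 238  27   7 124] [317.5 241.9] [[0.5143, 0.0167], [0.5146, 0.0237]]
lid 190 [0.5221 0.193  0.0768] 0.08390330185440337
lid 180 [0.5187 0.1294 0.0768] 0.08387620125481315
lid 162 [0.5174 0.0991 0.0769] 0.08405703767514922
lid 222 [0.5155 0.0627 0.076 ] 0.08233806610185668
lid 188 [0.5141 0.0352 0.0768] 0.08420900737584064
```

```bash
python3 -m crank '{"hand":[255,255,255,255,255],"translation":[[0.03,0.001,0.036],[0.07,0.001,0.036],[0.11,0.001,0.036],[0.141,0.001,0.036],[0.141,0.001,0.036]],"dr":[[0,0,0],[0,0,0],[0,0,0],[0,0,0],[0,0,0]]}'
python3 -m crank '{"hand":[255],"translation":[[0,0,0]],"dr":[[0,0,0]]}'
python3 - <<'E'
from rig import cams
import cv2
im,_=cams.get_image('wrist');a=im[150:400,200:440];b=cams.get_image('side')[0][180:320,250:400]
a=cv2.resize(a,(480,500));b=cv2.resize(b,(300,280));import numpy as np
o=np.zeros((500,790,3),np.uint8);o[:,:480]=a;o[:280,490:]=b;cv2.imwrite('pics/w2.png',o)
E
```

```text
time_s: 2.15
position: [0.5101, 0.0126, 0.0765]
tool_rot: [[-0.007, 0.999, -0.045], [0.002, -0.045, -0.999], [-1.0, -0.007, -0.001]]
ft_force: [-0.3, -0.1, 0.5]
grip_width: 0.0002
time_s: 2.25
position: [0.5127, 0.012, 0.0803]
tool_rot: [[0.0, 0.999, -0.045], [-0.0, -0.045, -0.999], [-1.0, 0.0, 0.0]]
ft_force: [0.5, -0.1, 0.2]
grip_width: 0.0
```

View pics/w2.png

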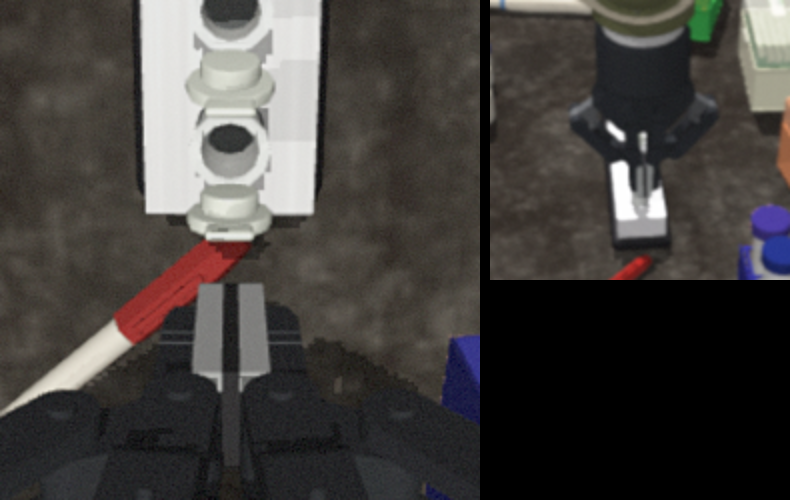

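The shut fingers stand clear behind lid 1 and line up with the row. Now lid 1.

```bash
python3 -m crank '{"hand":[255,255,255,255,255],"translation":[[0.002,0,-0.006],[0.004,0,-0.0105],[0.004,0,-0.0155],[0.006,0,-0.0195],[0.009,0,-0.0225]],"dr":[[0,0,0],[0,0,0],[0,0,0],[0,0,0],[0,0,0]]}'
python3 -m crank '{"hand":[255,255,255,255,255],"translation":[[0.003,0,-0.0025],[0.0055,0,-0.0045],[0.007,0,-0.0065],[0.0075,0,-0.007],[0.0075,0,-0.007]],"dr":[[0,0,0],[0,0,0],[0,0,0],[0,0,0],[0,0,0]]}'
```

```text
time_s: 2.85
position: [0.5138, 0.0343, 0.0704]
tool_rot: [[0.001, 0.999, -0.046], [-0.0, -0.046, -0.999], [-1.0, 0.001, 0.0]]
ft_force: [0.2, -0.6, 1.4]
grip_width: 0.0001
time_s: 3.35
position: [0.5141, 0.0396, 0.0636]
tool_rot: [[0.0, 0.999, -0.046], [-0.002, -0.046, -0.999], [-1.0, 0.001, 0.002]]
ft_force: [-2.4, -7.1, 10.7]
grip_width: 0.0001
```

```bash
python3 -m crank '{"hand":[255,255,255,255],"translation":[[-0.004,0,0.002],[-0.01,0,0.002],[-0.015,0,0.002],[-0.015,0,0.002]],"dr":[[0,0,0],[0,0,0],[0,0,0],[0,0,0]]}'
python3 - <<'E'
from h import *
from rig import cams
c=cams.calibration('wrist');im,d=cams.get_image('wrist');z=dict(im=im,d=d,E=c['extrinsics'],k=[c['vertical_fov'],c['cx'],c['cy']])
np.savez('pics/w3.npz',**z)
cv2.imwrite('pics/w3.png',cv2.resize(im[100:350,200:440],(576,600)))
S=cams.calibration('scene');im,d=cams.get_image('scene');z=dict(im=im,d=d,E=S['extrinsics'],k=[S['vertical_fov'],S['cx'],S['cy']]);P=cloud(z)
m=np.zeros((480,640),bool);m[220:300,275:365]=1
t=m&(P[...,2]>.072)&(P[...,2]<.095);k,l,st,_=cv2.connectedComponentsWithStats(t.astype(np.uint8))
for j in range(1,k):
    if st[j,4]>3: print('lid',st[j,4],np.round(P[l==j].mean(0),4))
E
```

```text
time_s: 3.75
position: [0.5143, 0.0388, 0.0785]
tool_rot: [[0.001, 0.999, -0.046], [-0.0, -0.046, -0.999], [-1.0, 0.001, 0.0]]
ft_force: [-0.4, 0.2, 0.4]
grip_width: 0.0004
lid 31 [0.5209 0.1911 0.0783]
lid 17 [0.5153 0.1277 0.0758]
lid 24 [0.5137 0.0967 0.0767]
lid 76 [0.5105 0.0381 0.0867]
```

View pics/w3.png

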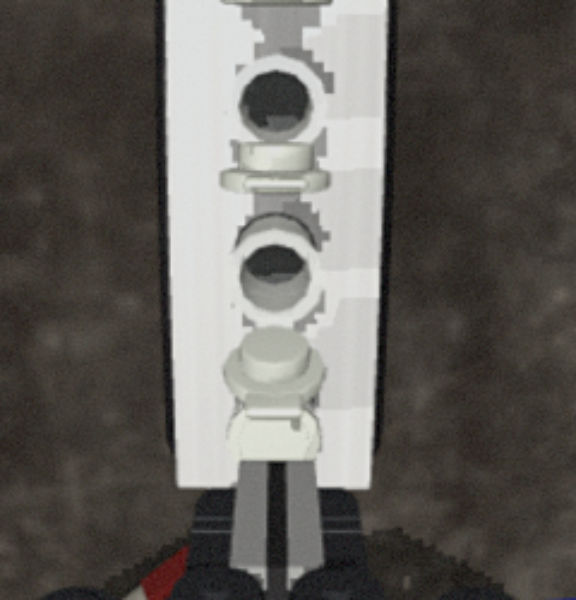

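Lid 1 is flat at (275,435) and the block has not moved. Lid 2 leans back. I'll press this one slightly higher.

```bash
python3 -m crank '{"hand":[255,255,255,255,255],"translation":[[0,0,-0.006],[0,0,-0.011],[0.001,0,-0.0165],[0.0025,0,-0.0215],[0.0045,0,-0.0255]],"dr":[[0,0,0],[0,0,0],[0,0,0],[0,0,0],[0,0,0]]}'
python3 -m crank '{"hand":[255,255,255,255,255],"translation":[[0.0025,0,-0.002],[0.006,0,-0.0045],[0.0085,0,-0.007],[0.0095,0,-0.008],[0.0095,0,-0.008]],"dr":[[0,0,0],[0,0,0],[0,0,0],[0,0,0],[0,0,0]]}'
```

```text
time_s: 4.35
position: [0.5151, 0.0649, 0.0732]
tool_rot: [[0.0, 0.999, -0.046], [0.0, -0.046, -0.999], [-1.0, 0.0, -0.0]]
ft_force: [0.4, 1.1, 0.5]
grip_width: 0.0003
time_s: 4.85
position: [0.5154, 0.0721, 0.0638]
tool_rot: [[-0.0, 0.999, -0.046], [-0.0, -0.046, -0.999], [-1.0, -0.0, 0.0]]
ft_force: [0.0, 0.9, 2.1]
grip_width: 0.0001
```

```bash
python3 -m crank '{"hand":[255,255,255,255],"translation":[[-0.005,0,0.001],[-0.01,0,0.001],[-0.015,0,0.001],[-0.015,0,0.001]],"dr":[[0,0,0],[0,0,0],[0,0,0],[0,0,0]]}'
python3 -m crank '{"hand":[255,255,255,255,255],"translation":[[0,0,-0.006],[0,0,-0.011],[0.001,0,-0.0165],[0.0025,0,-0.0215],[0.0045,0,-0.0255]],"dr":[[0,0,0],[0,0,0],[0,0,0],[0,0,0],[0,0,0]]}'
python3 -m crank '{"hand":[255,255,255,255,255],"translation":[[0.0025,0,-0.002],[0.006,0,-0.0045],[0.0085,0,-0.007],[0.0095,0,-0.008],[0.0095,0,-0.008]],"dr":[[0,0,0],[0,0,0],[0,0,0],[0,0,0],[0,0,0]]}'
```

```text
time_s: 5.25
position: [0.5158, 0.0712, 0.0797]
tool_rot: [[0.002, 0.999, -0.046], [-0.0, -0.046, -0.999], [-1.0, 0.002, -0.0]]
ft_force: [0.4, -0.2, -0.0]
grip_width: -0.0
time_s: 5.75
position: [0.5166, 0.0973, 0.0741]
tool_rot: [[0.0, 0.999, -0.046], [0.0, -0.046, -0.999], [-1.0, 0.0, -0.0]]
ft_force: [0.5, -0.6, 0.9]
grip_width: 0.0002
time_s: 6.25
position: [0.5168, 0.1048, 0.0646]
tool_rot: [[-0.001, 0.999, -0.046], [0.0, -0.046, -0.999], [-1.0, -0.001, -0.0]]
ft_force: [-0.3, 0.2, 0.5]
grip_width: 0.0002
```

```bash
python3 -m crank '{"hand":[255,255],"translation":[[0.001,0,0],[0.001,0,0]],"dr":[[0,0,0],[0,0,0]]}'
python3 -m crank '{"hand":[255,255,255,255],"translation":[[-0.005,0,0.001],[-0.01,0,0.001],[-0.015,0,0.001],[-0.015,0,0.001]],"dr":[[0,0,0],[0,0,0],[0,0,0],[0,0,0]]}'
python3 - <<'E'
from rig import cams
import cv2
im,_=cams.get_image('wrist');cv2.imwrite('pics/w4.png',cv2.resize(im[60:310,200:440],(576,600)))
E
```

```text
time_s: 6.45
position: [0.517, 0.1046, 0.0638]
tool_rot: [[0.0, 0.999, -0.046], [0.0, -0.046, -0.999], [-1.0, 0.0, -0.0]]
ft_force: [0.5, 0.2, -0.1]
grip_width: -0.0002
time_s: 6.85
position: [0.5173, 0.1037, 0.0798]
tool_rot: [[0.002, 0.999, -0.046], [-0.0, -0.046, -0.999], [-1.0, 0.002, -0.0]]
ft_force: [-0.2, -0.9, 0.0]
grip_width: -0.0
```

View pics/w4.png

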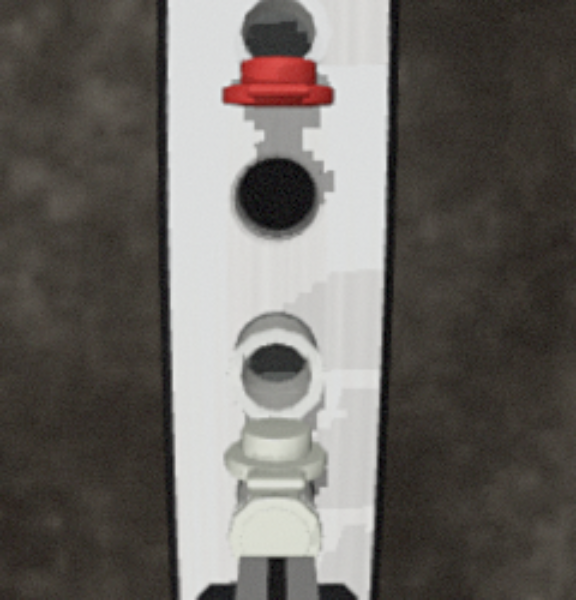

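Lid 3 is flat at (275,525), lid 4 stands at (275,460) and the red lid is untouched at (278,80). Now lid 4.

```bash
python3 -m crank '{"hand":[255,255,255,255,255],"translation":[[0,0.0003,-0.006],[0.0005,0.0005,-0.011],[0.002,0.0005,-0.0165],[0.003,0.0005,-0.0215],[0.005,0.0005,-0.0255]],"dr":[[0,0,0],[0,0,0],[0,0,0],[0,0,0],[0,0,0]]}'
python3 -m crank '{"hand":[255,255,255,255,255],"translation":[[0.0025,0,-0.002],[0.006,0,-0.0045],[0.0085,0,-0.007],[0.0105,0,-0.008],[0.0105,0,-0.008]],"dr":[[0,0,0],[0,0,0],[0,0,0],[0,0,0],[0,0,0]]}'
```

```text
time_s: 7.4
position: [0.5185, 0.1297, 0.0736]
tool_rot: [[-0.0, 0.999, -0.046], [-0.0, -0.046, -0.999], [-1.0, -0.0, 0.0]]
ft_force: [0.3, -0.8, -0.6]
grip_width: 0.0001
time_s: 7.9
position: [0.5189, 0.137, 0.0637]
tool_rot: [[0.0, 0.999, -0.046], [-0.001, -0.046, -0.999], [-1.0, 0.0, 0.001]]
ft_force: [-1.6, -0.8, 6.4]
grip_width: 0.0
```

Firm contact at 6.4 N. I'll lift straight up, back off towards −y, and check.

```bash
python3 -m crank '{"hand":[255,255,255,255,255],"translation":[[-0.005,0,0],[-0.03,0,0.005],[-0.07,0,0.03],[-0.11,0,0.06],[-0.14,0,0.092]],"dr":[[0,0,0],[0,0,0],[0,0,0],[0,0,0],[0,0,0]]}'
python3 -m crank '{"hand":[255,255],"translation":[[0,0,0],[0,0,0]],"dr":[[0,0,0],[0,0,0]]}'
python3 - <<'E'
from h import *
from rig import cams
c=cams.calibration('wrist');im,d=cams.get_image('wrist');z=dict(im=im,d=d,E=c['extrinsics'],k=[c['vertical_fov'],c['cx'],c['cy']])
P=wcloud(z);m=np.zeros((480,640),bool);m[2:245,275:357]=1
print('table',np.nanmedian(P[120:220,200:260,2]))
t=m&(P[...,2]>.034)&(P[...,2]<.046);print('top z',np.median(P[t][:,2]),cv2.minAreaRect((P[t][:,:2]*1000).astype(np.float32)))
t=m&(P[...,2]>.056);k,l,st,_=cv2.connectedComponentsWithStats(t.astype(np.uint8))
for j in range(1,k):
    if st[j,4]>8:
        q=P[l==j];print('comp',st[j],np.round(q.mean(0),4),'zmax',q[:,2].max().round(4))
        if q[:,2].max()<.072:
            u=(q[:,1]-q[:,1].mean());A=np.c_[u,np.ones(len(u))];print('  slope',np.linalg.lstsq(A,q[:,2],rcond=None)[0])
cv2.imwrite('pics/w5.png',im)
E
```

```text
time_s: 8.4
position: [0.5148, 0.0445, 0.2059]
tool_rot: [[0.002, 0.999, -0.045], [-0.0, -0.045, -0.999], [-1.0, 0.002, 0.0]]
ft_force: [1.8, 0.4, -0.9]
grip_width: 0.0002
time_s: 8.6
position: [0.5146, 0.0449, 0.2035]
tool_rot: [[0.001, 0.999, -0.047], [0.0, -0.047, -0.999], [-1.0, 0.001, -0.0]]
ft_force: [-0.4, 0.7, -1.8]
grip_width: 0.0001
table -0.0014040957697973588
top z 0.038577196568782945 ((518.5963134765625, 123.31918334960938), (204.17745971679688, 44.67303466796875), 87.24375915527344)
comp [302   8  26  27 427] [0.5224 0.1977 0.069 ] zmax 0.084
comp [303  83  24  32 570] [0.5195 0.141  0.0622] zmax 0.065
  slope [-0.0136582   0.06218499]
comp [302 124  25  32 567] [0.5177 0.1095 0.0622] zmax 0.0646
  slope [-0.02045524  0.06215367]
comp [302 166  25  30 531] [0.516  0.0779 0.0622] zmax 0.0653
  slope [-0.02630207  0.06221926]
comp [303 206  24  29 508] [0.5146 0.0462 0.0621] zmax 0.0643
  slope [-0.03751432  0.06214892]
```

View pics/w5.png

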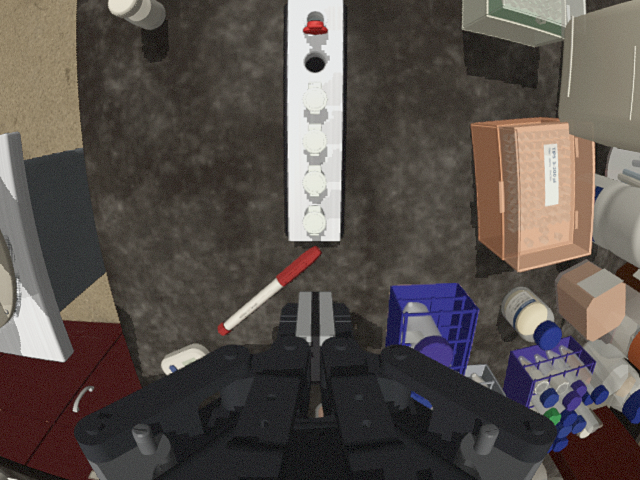

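All four white lids are flat at (315,98), (315,139), (315,181) and (315,220), level to within measurement error. The red lid is upright at (316,25) and the bystanders look unmoved.

```bash
python3 -c "
from rig import env;print(env.close_job())"
```

```text
the job is handed in; nothing more can be done
None
```

I folded the four white lids shut with the closed fingertips, one after another from the −y end, and handed the job in at about 8.7 s on the robot's clock. The hand-in reports no verdict.

**Last checks, from the wrist camera:**
- **White lids:** all four are flat. Mean height is 62.2 mm, or about 63.6 mm after allowing for the camera's 1.4 mm low reading of the worktop. Fitted tilts are −0.01 to −0.04 rad, so none is left lifting off its tube.
- **Red lid:** still upright, with its top at 84 mm.
- **Block:** within about 1.5 mm of where it was, which is the measuring error.
- **Bystanders:** they look unmoved, but I checked this by eye only.
- **Arm:** it ended about 0.2 m above the worktop, touching nothing.

**Forces and disagreements:**
- The highest wrist reading I saw was about 13 N in total (10.7 N down, 7.1 N sideways) on lid 1. I set the press height slightly higher after that. Forces were read only at the end of each call, so a brief higher peak could have been missed.
- Lid 3 showed almost no force even at 63.8 mm, so I judged it shut from the pictures and depth alone.
- The cameras disagreed on height by about 2 mm: the wrist camera read 1.4 mm low and the other two 0.6 mm high.

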